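Slide the label plate out over the end of the ledge

ROBOT

A 6-joint arm with a two-finger parallel gripper is mounted at the origin on the work surface. World frame = base frame: x ahead of the robot, y to its left, z up, the work surface at z = 0. Lengths are in m, angles in rad, forces in N, time in s.
With the tool pointing down it reaches from about 0.3 to 0.875 m from the base axis. Payload 6.4 kg.
Tool frame: the origin (TCP) lies midway between the tips of the shut fingers; the grasp point (between the pads) lies 19 mm behind it; z points along the fingers, y is the line along which they close (so a half turn about z gives the same grasp; the last joint's range is limited). The gripper opens to 85 mm and grips with 20 to 120 N. Pads are 22 mm wide; open, the fingers measure 114 mm over their backs; the gripper's body (76 mm by 85 mm) begins 54 mm behind the grasp point. The pads swing forward as they close: fully open they stand 13 mm farther back than shut.
Start: joints at [1.017, 0.181, 1.607, -0, 1.354, -0.206], TCP at [0.196, 0.541, 0.231] pointing down, gripper open.
Joint ranges: [-2.99, 2.99], [-0.89, 2.07], [0.3, 2.58], [-1.14, 4.28], [0, 2.63], [-3.12, 3.12]. Speed limits (rad/s): [2.57, 2.57, 3.01, 3.14, 3.14, 3.14].

INTERFACE

Orientations are given as a unit quaternion [w, x, y, z].
In Python, from bench import ctrl gives the robot as it stands. The module is installed in compiled form; this text tells all that it offers.
- The arm moves only by the tool move_arm, never from a script. Its argument "plan" is one flat list of numbers, 6 for each row, row after row: the shift along the world's x, y, z in units of 50 mm (1.0 is 50 mm), then the turn, a rotation vector about the world's x, y, z in rad. A call has 1 to 10 rows; each row is the pose to reach, as a shift and turn from the pose commanded when the call began; what a row does not reach only later rows make up. A row lasts 1/8 s, in which the tool goes at most 62.5 mm and 10.7 degrees, less where a joint would pass 70% of its speed; a pose out of reach is approached as far as the arm can. A call with a gripper value outside its range is refused whole. "grip" is the finger opening in mm, from 0 to 85.4, set as the call begins (left out, the last holds). The fingers move at their own pace and stop on an object; the grip force is fixed at half the most. Time passes only in rows, so rows that repeat a pose let the fingers close. It gives the time, the measured TCP pose, the force, the opening and the grip force at its end, in the units of the state.
- ctrl.get_obs(): the state, without advancing time (a new reading comes with each control period).
- ctrl.camera(name): name is "side" or "top"; returns a dict with "pixels" (400x640x3 uint8, red, green, blue), "fx", "fy", "cx", "cy" (pixels), "origin" and "attitude" of the camera in the world. Camera axes: x right, y down, z forward; pixel columns grow to the right and rows downward; lengths in m; the calibration is good to about 2 mm. A picture is of the moment at which its call begins. There is no depth.
- ctrl.hand_in(): hands the job in; it is judged then, once.
The state is a dict: "time_s": time; "q": joint angles; "dq": joint speeds; "joint_efforts": joint torques, N m; "eef_pos": TCP position; "eef_rot": TCP orientation; "wrist_force": force on the tool from outside, world axes, zero at the start; "torque": the same for the moment, N m; "opening": opening from 0.0 (shut) to 1.0 (fully open); "grasp_force": force on a finger pad.
Only numpy, scipy, OpenCV 4.12 (cv2) and the standard library are available. Lean on these libraries where they do the work, as an engineer would, in place of code of your own. Each camera call takes 0.05 s, during which the arm holds its last target. There are 200 camera calls.

TASK

Push the dark slate label plate along the low oak ledge, towards the end where the white foam pad lies on the table, until about 40 mm of the plate sticks out past that end of the ledge, so that someone can get hold of its edge. It must finish lying flat and straight along the ledge, with neither of its long sides sticking out over the ledge. Only push it: do not lift, tip or drop it, and leave everything else where it stands.

Things in the scene. Friction and masses are not known exactly. Their poses are not given: they have to be found in the camera images.
- plate: dark slate label plate, loose, lying flat on the ledge: 140 mm long (own y), 96 mm wide (own x), 6 mm thick, 0.15 to 0.3 kg. Origin: centre of its underside. It starts wholly on the ledge, own y within 0.12 rad of the ledge's own y; it slides with ordinary friction and turns if pushed off-centre.
- ledge: fixed oak ledge, a low bench-like riser: flat plank top 300 mm long (own y), 210 mm wide (own x), top face 70 mm above the table, no rim; its ends are at own y = +150 and -150 mm. Origin: on the table under its centre. Own x points roughly away from the robot. The plate lies on the half nearer the robot (centre at own x about -35 mm); two finials stand on the far half.
- pad: white foam pad, fixed, a slab 170 x 110 x 30 mm lying on the table just off one end of the ledge (its near face 20 mm beyond that end), sides parallel to the ledge's. Origin: centre of its underside. It can be at either end of the ledge (own y of the ledge +225 or -225 mm): it marks the end to push towards.
- tray: open cardboard tray, fixed, 170 x 110 mm and 35 mm high, on the table off the ledge's other end. Origin: centre of its underside.
- finial0_mid (a point): carved gilded wooden finial shaped like an acorn, 34 mm wide and 50 mm tall, standing upright; leave it alone. Point: on its axis, 25 mm above its foot. On the far half of the ledge's top, about 78 mm beyond the middle line.
- finial1_mid (a point): carved gilded wooden finial shaped like an acorn, 34 mm wide and 50 mm tall, standing upright; leave it alone. Point: on its axis, 25 mm above its foot. On the far half of the ledge's top, about 78 mm beyond the middle line.
- finial2_mid (a point): carved gilded wooden finial shaped like an acorn, 34 mm wide and 50 mm tall, standing upright; leave it alone. Point: on its axis, 25 mm above its foot. In the cardboard tray.
- jar_mid (a point): amber glass jar, 64 mm wide, 85 mm tall, standing on the table to the robot's left; leave it alone. Point: its centre.
- brush_grip (a point): 200 mm brush lying on the table beyond the ledge; leave it alone. Point: on its handle.
- spatula_grip (a point): 200 mm spatula lying on the table to the robot's right; leave it alone. Point: on its handle.
Things that resemble listed ones, but are neither listed nor needed, are in the scene too. Leave any orange or red look-alike of the plate alone.

How it is judged:
At the end, for the whole second after the job is handed in: 26 to 54 mm of the plate stick out past the ledge's end on the foam pad's side; the plate lies flat and at rest on the ledge, within 0.15 rad of the ledge's length, its long sides not over the ledge's sides by more than 5 mm (((y of pad in the frame of ledge above 0 m and y of plate in the frame of ledge between 0.106 and 0.134 m) or (y of pad in the frame of ledge below 0 m and y of plate in the frame of ledge between -0.134 and -0.106 m)) and x of plate in the frame of ledge between -0.062 and 0.062 m and z of plate in the frame of ledge between 0.066 and 0.074 m and angle between plate's own z axis and vertical below 0.05 rad and angle between the y axis of plate and the y axis of ledge, either way round below 0.15 rad and linear speed of plate below 0.01 m/s); the robot touches nothing.
It fails at once if the plate is lifted, tipped or dropped (z of plate in the frame of ledge above 0.082 m or z of plate in the frame of ledge below 0.06 m or angle between plate's own z axis and vertical above 0.15 rad).
It fails at once if another thing is displaced by more than 20 mm (distance of any of finial0_mid, finial1_mid, finial2_mid, jar_mid, brush_grip, spatula_grip from where it was at the start of the episode above 0.02 m).
It also fails if it takes over 38 s, if anything falls off the work surface, if the arm or the gripper's body presses on something with over 40 N, if the wrist force passes 120 N, or if a joint passes its speed limit or range.

## Working session

There is one attempt and no reset: what is moved stays moved. The work goes in short steps, Python scripts to look and compute and a tool call to move; the robot and the scene stay as the last step left them, time stands still between calls to the robot, and variables do not carry over. Pictures are saved under pics/ and viewed, at most 10 in all, crops included, and the job is handed in when it is done.

Besides the shell and the picture viewer there is one more tool, called after "Request:" by a JSON object that holds its "op" and its "data". move_arm: Moves the arm, as the interface text tells. Its arguments: {"type":"object","properties":{"plan":{"type":"array"},"grip":{"type":"number"}},"required":["plan"]}

```bash
mkdir -p pics; cat > h.py <<'E'
import numpy as np,cv2
from bench import ctrl
from scipy.spatial.transform import Rotation as R
def shot(n,name):
    c=ctrl.camera(n); cv2.imwrite(f'pics/{name}.png',c['pixels'][:,:,::-1]); return c
def rot(c):
    a=np.array(c['attitude']); 
    return a if a.shape==(3,3) else R.from_quat(a[[1,2,3,0]]).as_matrix()
def pos(c,u,v,z):
    d=rot(c)@np.array([(u-c['cx'])/c['fx'],(v-c['cy'])/c['fy'],1]); o=np.array(c['origin'])
    return o+d*(z-o[2])/d[2]
def pix(c,p):
    q=rot(c).T@(np.array(p)-c['origin']); return [c['fx']*q[0]/q[2]+c['cx'],c['fy']*q[1]/q[2]+c['cy']]
E
python3 - <<'E'
from h import *
for n in('top','side'):
    c=shot(n,n+'0'); print({k:c[k] for k in c if k!='pixels'})
print(ctrl.get_obs())
E
```

```text
{'fx': 390.1656065360264, 'fy': 390.1656065360264, 'cx': 318.7987251460049, 'cy': 202.89585841291148, 'origin': array([ 0.39497892, -0.0356686 ,  1.30196629]), 'attitude': array([ 0.04271792, -0.69785648,  0.7145775 , -0.02346303])}
{'fx': 450.44857338988163, 'fy': 450.44857338988163, 'cx': 321.14168327215805, 'cy': 202.60181914970005, 'origin': array([ 0.16854585, -0.72029092,  0.93659358]), 'attitude': array([-0.34888896,  0.90765423, -0.21921155,  0.07991615])}
{'time_s': 0.1, 'q': array([ 1.01671332e+00,  1.81500582e-01,  1.60789280e+00, -2.43693590e-06,
        1.35382213e+00, -2.06323871e-01]), 'dq': array([-0.00055577, -0.00184844, -0.00220098, -0.00188838, -0.00085885,
       -0.00166292]), 'joint_efforts': array([-3.93423288e-04, -4.45874548e+01, -3.52236736e+01, -3.94988756e-04,
        4.11035871e-03,  3.85315639e-05]), 'eef_pos': array([0.19568461, 0.54014777, 0.23046258]), 'eef_rot': array([-3.00024175e-04,  1.73004395e-01,  9.84920718e-01, -7.53925633e-04]), 'wrist_force': array([-0.44752103,  0.73890558, -0.05225326]), 'torque': array([-5.50363366e-05, -5.25951766e-02, -8.07362177e-03]), 'grasp_force': 0.0, 'opening': 0.9981375381638161}
```

View pics/top0.png

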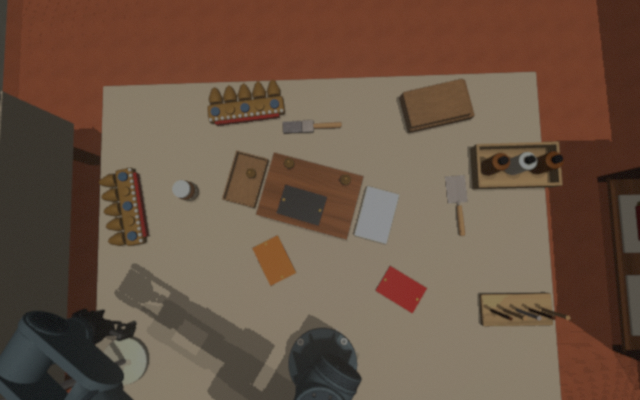

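View pics/side0.png

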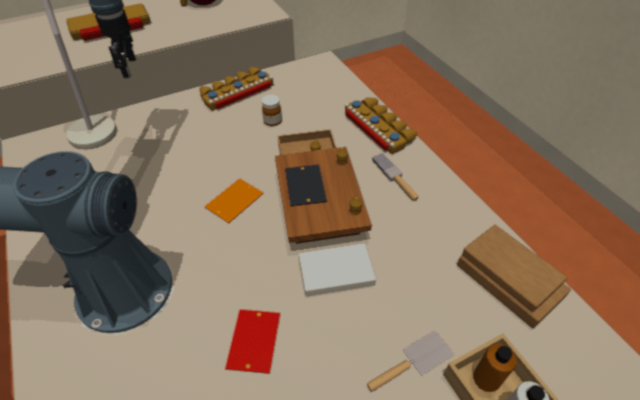

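The top view shows the dark plate at about (302,205) on the ledge at (310,196). The white pad is at (377,215), on the right (world −y), and the tray at (246,180) is on the left. The orange sheet (274,260) and red sheet (401,289) lie on the table and are look-alikes. The dark one on the oak ledge fits the description, so I'll enlarge it to confirm.

```bash
python3 - <<'E'
import cv2
a=cv2.imread('pics/top0.png')[140:250,220:400]
a=cv2.convertScaleAbs(a,alpha=1.5)
cv2.imwrite('pics/crop0.png',cv2.resize(a,(720,440),interpolation=cv2.INTER_CUBIC))
E
```

```text
(no output)
```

View pics/crop0.png

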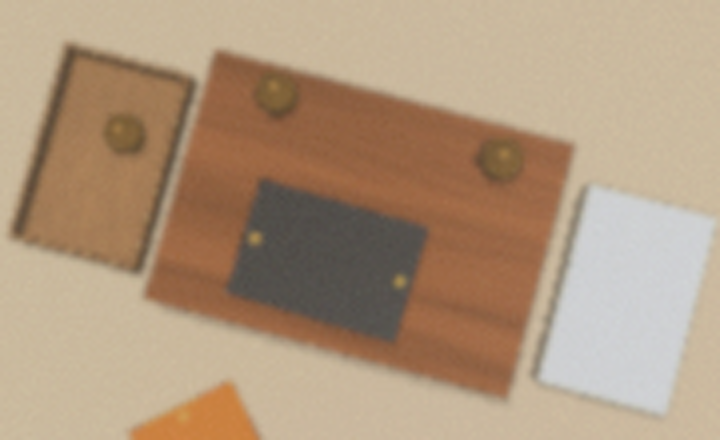

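The crop confirms the dark plate, with corners at (260,180), (428,229), (396,342) and (229,292). The ledge corners are (216,51), (574,145), (509,400) and (146,297). The pad is on the right.

```bash
cat >> h.py <<'E'
def quad(c,pts,z,x0=220,y0=140,s=4):
    return np.array([pos(c,x0+(u+.5)/s-.5,y0+(v+.5)/s-.5,z)[:2] for u,v in pts])
E
python3 - <<'E'
from h import *
c=ctrl.camera('top')
L=quad(c,[(216,51),(574,145),(509,400),(146,297)],.07)
P=quad(c,[(260,180),(428,229),(396,342),(229,292)],.076)
for n,Q in(('ledge',L),('plate',P)):
    e=np.roll(Q,-1,0)-Q
    print(n,Q.round(4).tolist(),'c',Q.mean(0).round(4),'len',np.linalg.norm(e,axis=1).round(4),'dir',[round(float(np.degrees(np.arctan2(*v[::-1]))),1) for v in e])
lc=L.mean(0)
d=(L[1]+L[2]-L[0]-L[3]);d/=np.linalg.norm(d) # toward pad
n=np.array([-d[1],d[0]]) # away from robot
print('d',d,'n',n,'plate in ledge: along',(P-lc)@d,'across',(P-lc)@n, 'c',(P.mean(0)-lc)@d,(P.mean(0)-lc)@n)
f=[(276,93),(500,159),(125,133)]
F=quad(c,f,.11);print('finials',[((p-lc)@d,(p-lc)@n) for p in F])
o=ctrl.get_obs();print(R.from_quat(np.array(o['eef_rot'])[[1,2,3,0]]).as_matrix().round(3))
E
```

```text
ledge [[0.6782, 0.1385], [0.5939, -0.1464], [0.3931, -0.0889], [0.481, 0.1967]] c [0.5366 0.025 ] len [0.2972 0.2089 0.2988 0.2055] dir [-106.5, 164.0, 72.9, -16.4]
plate [[0.5716, 0.1038], [0.529, -0.0287], [0.4404, -0.0014], [0.483, 0.1296]] c [0.506  0.0508] len [0.1392 0.0927 0.1378 0.0923] dir [-107.8, 162.9, 72.0, -16.2]
d [-0.28890117 -0.95735893] n [ 0.95735893 -0.28890117] plate in ledge: along [-0.08559148  0.05355722  0.05303517 -0.08470941] across [ 0.01072419  0.00826507 -0.08440641 -0.08154797] c -0.015927125444623796 -0.03674127758236119
finials [(np.float64(-0.08721765429298185), np.float64(0.07596374631660183)), (np.float64(0.09388821482529526), np.float64(0.07171323457082111)), (np.float64(-0.19207468671174951), np.float64(0.01484156476692007))]
[[-0.94   0.341 -0.001]
 [ 0.341  0.94  -0.001]
 [ 0.    -0.001 -1.   ]]
```

Request:
{"op": "move_arm", "data": {"plan": [6.76, -7.94, 0, 0, 0, -1.517, 6.76, -7.94, 0, 0, 0, -1.517, 6.76, -7.94, 0, 0, 0, -1.517, 6.76, -7.94, 0, 0, 0, -1.517, 6.76, -7.94, 0, 0, 0, -1.517, 6.76, -7.94, 0, 0, 0, -1.517, 6.76, -7.94, 0, 0, 0, -1.517, 6.76, -7.94, 0, 0, 0, -1.517, 6.76, -7.94, 0, 0, 0, -1.517, 6.76, -7.94, 0, 0, 0, -1.517], "grip": 50}}

```text
time_s: 1.4
eef_pos: [0.5342, 0.1427, 0.2308]
eef_rot: [-0.0, 0.803, 0.596, -0.0]
wrist_force: [0.3, 0.8, -0.2]
opening: 0.586
grasp_force: 0.0
```

Request:
{"op": "move_arm", "data": {"plan": [0, 0, -1, 0, 0, 0, 0, 0, -2, 0, 0, 0, 0, 0, -2.6, 0, 0, 0, 0, 0, -2.9, 0, 0, 0, 0, 0, -2.9, 0, 0, 0]}}

```text
time_s: 2.02
eef_pos: [0.533, 0.1446, 0.0858]
eef_rot: [-0.001, 0.802, 0.597, -0.001]
wrist_force: [0.5, 0.1, 0.5]
opening: 0.583
grasp_force: 0.0
```

```bash
python3 - <<'E'
from h import *
for n,(x,y) in (('top',(220,140)),('side',(240,120))):
    a=ctrl.camera(n)['pixels'][y:y+110,x:x+180,::-1]
    cv2.imwrite(f'pics/{n}1.png',cv2.resize(cv2.convertScaleAbs(a,alpha=1.5),(720,440),interpolation=cv2.INTER_CUBIC))
E
```

```text
(no output)
```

View pics/side1.png

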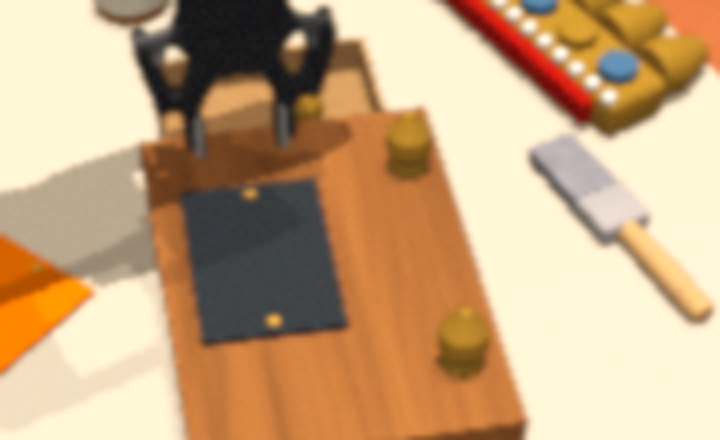

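Both fingertips stand behind the plate's tray-side edge, at crop (200,145) and (285,135), centred on its width and still clear of the top. Next I'll feel for the ledge top.

Request:
{"op": "move_arm", "data": {"plan": [0, 0, -0.1, 0, 0, 0, 0, 0, -0.22, 0, 0, 0, 0, 0, -0.26, 0, 0, 0, 0, 0, -0.26, 0, 0, 0]}}

```text
time_s: 2.62
eef_pos: [0.5338, 0.1435, 0.0731]
eef_rot: [-0.0, 0.803, 0.596, -0.0]
wrist_force: [-0.0, 0.6, -0.2]
opening: 0.589
grasp_force: 0.0
```

Request:
{"op": "move_arm", "data": {"plan": [0, 0, -0.03, 0, 0, 0, 0, 0, -0.03, 0, 0, 0]}}

```text
time_s: 2.88
eef_pos: [0.534, 0.1435, 0.0717]
eef_rot: [-0.0, 0.803, 0.596, -0.0]
wrist_force: [1.2, -0.4, 0.2]
opening: 0.586
grasp_force: 0.0
```

Request:
{"op": "move_arm", "data": {"plan": [0, 0, -0.03, 0, 0, 0, 0, 0, -0.03, 0, 0, 0]}}

```text
time_s: 3.12
eef_pos: [0.5338, 0.1436, 0.0702]
eef_rot: [-0.0, 0.803, 0.596, -0.0]
wrist_force: [0.6, 0.4, 1.0]
opening: 0.588
grasp_force: 0.0
```

Request:
{"op": "move_arm", "data": {"plan": [0, 0, -0.03, 0, 0, 0, 0, 0, -0.03, 0, 0, 0]}}

```text
time_s: 3.38
eef_pos: [0.5339, 0.1436, 0.0686]
eef_rot: [-0.0, 0.803, 0.596, -0.0]
wrist_force: [0.1, 0.7, -0.1]
opening: 0.583
grasp_force: 0.0
```

Request:
{"op": "move_arm", "data": {"plan": [0, 0, -0.03, 0, 0, 0, 0, 0, -0.03, 0, 0, 0]}}

```text
time_s: 3.62
eef_pos: [0.5338, 0.1436, 0.0671]
eef_rot: [-0.0, 0.803, 0.596, -0.0]
wrist_force: [-0.2, 0.8, 0.7]
opening: 0.585
grasp_force: 0.0
```

Request:
{"op": "move_arm", "data": {"plan": [0, 0, -0.03, 0, 0, 0, 0, 0, -0.03, 0, 0, 0]}}

```text
time_s: 3.88
eef_pos: [0.534, 0.1436, 0.067]
eef_rot: [0.0, 0.803, 0.596, -0.0]
wrist_force: [-4.5, -1.2, 9.7]
opening: 0.583
grasp_force: 5.3
```

Request:
{"op": "move_arm", "data": {"plan": [0, 0, -0.02, 0, 0, 0, 0, 0, -0.02, 0, 0, 0]}}

```text
time_s: 4.12
eef_pos: [0.5341, 0.1436, 0.067]
eef_rot: [0.0, 0.803, 0.596, -0.0]
wrist_force: [-8.9, -1.5, 18.3]
opening: 0.585
grasp_force: 9.3
```

Request:
{"op": "move_arm", "data": {"plan": [0, 0, 0.1, 0, 0, 0, 0, 0, 0.1, 0, 0, 0, -0.046, -0.153, 0.1, 0, 0, 0, -0.092, -0.306, 0.1, 0, 0, 0, -0.139, -0.46, 0.1, 0, 0, 0, -0.185, -0.613, 0.1, 0, 0, 0, -0.231, -0.766, 0.1, 0, 0, 0, -0.277, -0.919, 0.1, 0, 0, 0]}}

```text
time_s: 5.12
eef_pos: [0.5199, 0.0971, 0.0697]
eef_rot: [-0.0, 0.803, 0.596, -0.0]
wrist_force: [0.7, 0.9, -1.0]
opening: 0.587
grasp_force: 0.6
```

```bash
python3 - <<'E'
from h import *
for n,(x,y) in (('top',(220,140)),('side',(240,120))):
    a=ctrl.camera(n)['pixels'][y:y+110,x:x+180,::-1]
    cv2.imwrite(f'pics/{n}2.png',cv2.resize(cv2.convertScaleAbs(a,alpha=1.5),(720,440),interpolation=cv2.INTER_CUBIC))
E
```

```text
(no output)
```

View pics/side2.png

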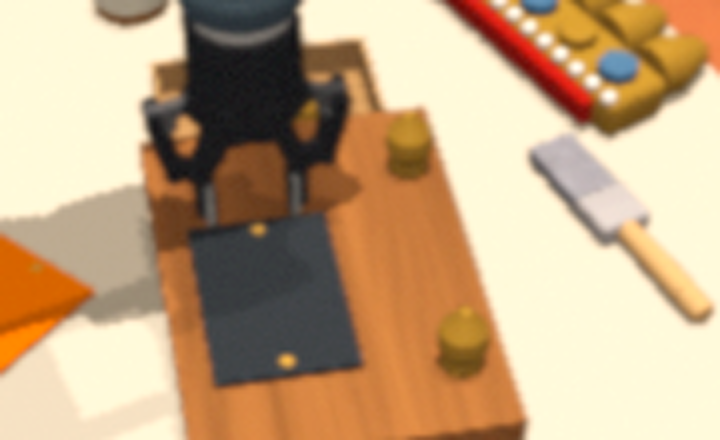

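The plate slides straight: corners (190,235), (325,213), (358,365) and (217,383), with both tips against its edge. I'll keep pushing.

Request:
{"op": "move_arm", "data": {"plan": [-0.049, -0.163, 0, 0, 0, 0, -0.098, -0.325, 0, 0, 0, 0, -0.147, -0.488, 0, 0, 0, 0, -0.196, -0.651, 0, 0, 0, 0, -0.245, -0.814, 0, 0, 0, 0, -0.295, -0.976, 0, 0, 0, 0, -0.344, -1.139, 0, 0, 0, 0, -0.393, -1.302, 0, 0, 0, 0, -0.442, -1.464, 0, 0, 0, 0, -0.491, -1.627, 0, 0, 0, 0]}}

```text
time_s: 6.48
eef_pos: [0.4953, 0.0158, 0.0697]
eef_rot: [-0.0, 0.803, 0.596, -0.0]
wrist_force: [1.3, 3.2, 2.8]
opening: 0.589
grasp_force: 1.7
```

```bash
python3 - <<'E'
from h import *
print(ctrl.get_obs()['eef_pos'])
x,y=240,120
a=ctrl.camera('side')['pixels'][y:y+110,x:x+180,::-1]
cv2.imwrite('pics/side3.png',cv2.resize(cv2.convertScaleAbs(a,alpha=1.5),(720,440),interpolation=cv2.INTER_CUBIC))
E
```

```text
[0.4953162  0.01577806 0.06974052]
```

View pics/side3.png

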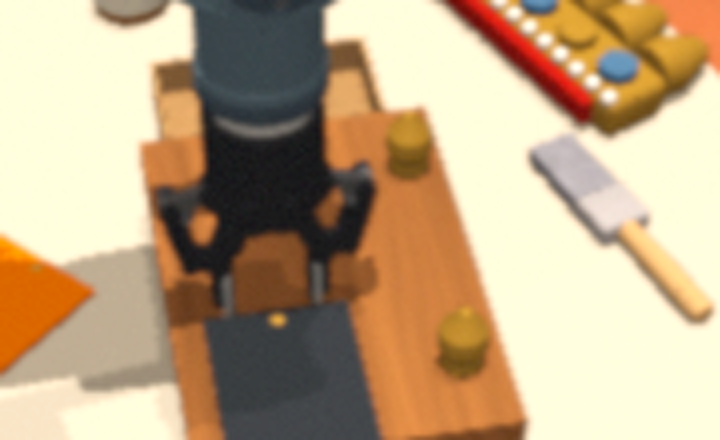

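Trailing plate corners are at (206,321) and (349,303), and the tray-side ledge corners at (140,145) and (424,108).

```bash
python3 - <<'E'
from h import *
c=ctrl.camera('side')
lc=np.array([.5366,.025]);d=np.array([-.2889,-.9574]);n=np.array([.9574,-.2889])
for pts,z in (([(206,321),(349,303)],.076),([(140,145),(424,108),(524,422)],.07)):
    Q=quad(c,pts,z,240,120); print(((Q-lc)@d).round(4),((Q-lc)@n).round(4))
print((ctrl.get_obs()['eef_pos'][:2]-lc)@d)
E
```

```text
[0.0339 0.0353] [-0.0815  0.0123]
[-0.1489 -0.1503  0.1484] [-0.1049  0.1028  0.101 ]
0.021381289439099366
```

The trailing edge is at +34.5 mm and needs to reach +50, so about 15 mm remain. After that the tool backs off 20 mm and lifts.

Request:
{"op": "move_arm", "data": {"plan": [-0.023, -0.077, 0, 0, 0, 0, -0.046, -0.153, 0, 0, 0, 0, -0.069, -0.23, 0, 0, 0, 0, -0.087, -0.287, 0, 0, 0, 0, -0.087, -0.287, 0, 0, 0, 0, -0.029, -0.096, 0, 0, 0, 0, 0.03, 0.1, 0, 0, 0, 0, 0.03, 0.1, 0, 0, 0, 0]}}

```text
time_s: 7.58
eef_pos: [0.4973, 0.0223, 0.0698]
eef_rot: [0.0, 0.803, 0.597, 0.0]
wrist_force: [0.7, -0.1, -0.0]
opening: 0.587
grasp_force: 0.0
```

Request:
{"op": "move_arm", "data": {"plan": [0, 0, 1, 0, 0, 0, 0, 0, 2, 0, 0, 0, 0, 0, 3, 0, 0, 0, 0, 1, 3.5, 0, 0, 0, 0, 2, 3.5, 0, 0, 0, 0, 3, 3.5, 0, 0, 0, 0, 4, 3.5, 0, 0, 0, 0, 5, 3.5, 0, 0, 0, 0, 5, 3.5, 0, 0, 0]}}

```text
time_s: 8.7
eef_pos: [0.4962, 0.2744, 0.2445]
eef_rot: [-0.0, 0.802, 0.598, -0.0]
wrist_force: [0.2, 0.3, -0.0]
opening: 0.583
grasp_force: 0.0
```

```bash
python3 - <<'E'
from h import *
x,y=240,130
a=ctrl.camera('side')['pixels'][y:y+180,x:x+180,::-1]
cv2.imwrite('pics/side4.png',cv2.resize(cv2.convertScaleAbs(a,alpha=1.5),(576,576),interpolation=cv2.INTER_CUBIC))
E
```

```text
(no output)
```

View pics/side4.png

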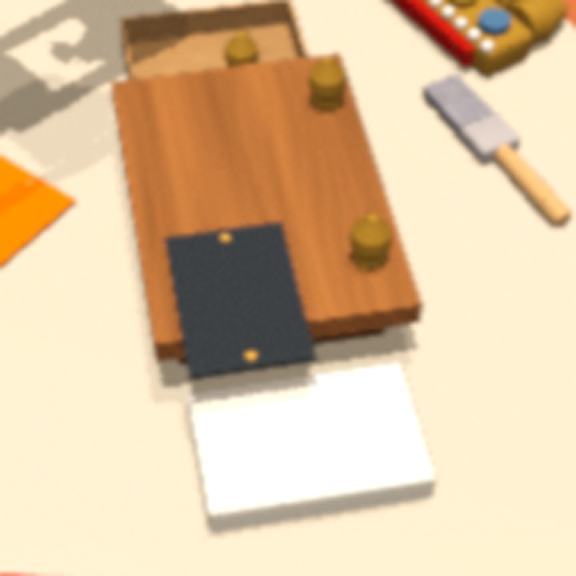

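The plate lies straight, with corners (167,240), (282,224), (313,358) and (192,376), overhanging the ledge end that runs from (156,345) to (418,306). I'll measure the overhang.

```bash
python3 - <<'E'
from h import *
c=ctrl.camera('side')
lc=np.array([.5366,.025]);d=np.array([-.2889,-.9574]);n=np.array([.9574,-.2889])
for pts,z in (([(167,240),(282,224),(313,358),(192,376)],.076),([(156,345),(418,306),(340,56),(113,85)],.07)):
    Q=quad(c,pts,z,240,130,3.2); print(((Q-lc)@d).round(4),((Q-lc)@n).round(4))
E
```

```text
[0.0506 0.0506 0.1874 0.1873] [-0.0819  0.0118  0.0093 -0.0818]
[ 0.1492  0.1487 -0.1479 -0.1472] [-0.104   0.1001  0.1031 -0.104 ]
```

The plate centre is at about +119 to +120 mm along the ledge and −36 mm across, with about 39 mm of overhang. I'm handing it in.

```bash
python3 -c "
from h import *
print(ctrl.hand_in())"
```

```text
the job is handed in; nothing more can be done
None
```

The plate was pushed straight along the ledge to the foam-pad end; it measured about 39 mm of overhang, flat and straight, with its long sides on the ledge, and the job is handed in (no verdict was returned).

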